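# Load and close the blank feeder

### The arm

A 6-joint arm with a two-finger parallel gripper is mounted at the origin on the work surface; the furniture and walls round the work are solid. World frame = base frame: x ahead of the robot, y to its left, z up, the work surface at z = 0. Lengths are in m, angles in rad, forces in N, time in s.
With the tool pointing down it reaches from about 0.325 to 0.875 m from the base axis. Payload 4.4 kg.
Tool frame: the origin (TCP) lies at the very end of the fingers, on their centre line; the grasp point (between the pads) lies 19 mm behind it; z points along the fingers, y is the line along which they close (so a half turn about z gives the same grasp; the last joint's range is limited). The gripper opens to 85 mm and grips with 20 to 120 N. Pads are 22 mm wide; open, the fingers measure 114 mm over their backs; the gripper's body (76 mm by 85 mm) begins 54 mm behind the grasp point. The pads swing forward as they close: fully open they stand 13 mm farther back than shut.
Start: joints at [1.111, 0.207, 1.542, -0, 1.393, -0.15], TCP at [0.175, 0.548, 0.231] pointing down, gripper open.
Joint ranges: [-2.73, 2.73], [-0.86, 2.22], [0.23, 2.46], [-1.11, 4.25], [0.08, 2.63], [-2.82, 2.82]. Speed limits (rad/s): [2.79, 2.79, 3.14, 3.14, 3.14, 3.14].

### API

Orientations are given as a unit quaternion [w, x, y, z].
In Python, from rig import ctrl gives the robot as it stands.
- The arm moves only by the shell command python3 -m crank 'ROWS' [OPENING]. ROWS is text: rows parted by semicolons, each of 4 numbers parted by spaces: the shift along the tool's x, y, z in m, then the turn about the tool's z in degrees. A call has exactly 10 rows; each row is the pose to reach, as a shift and turn from the pose commanded when the call began, along the tool's axes at that moment; what a row does not reach only later rows make up. A row lasts 1/12 s, in which the tool goes at most 41.7 mm and 7.16 degrees, less where a joint would pass 70% of its speed; a pose out of reach is approached as far as the arm can. A call with a gripper value outside its range is refused whole. OPENING is the finger opening in m, from 0 to 0.0854, set as the call begins (- or left out, the last holds). The fingers move at their own pace and stop on an object; the grip force is fixed at half the most. Time passes only in rows, so rows that repeat a pose let the fingers close, or fill a call up. It gives the time, the measured TCP pose, the force, the opening and the grip force at its end, in the units of the state.
- ctrl.observe(): the state, without advancing time (a new reading comes with each control period).
- ctrl.read_camera(name): name is "scene" or "top"; returns a dict with "pixels" (384x512x3 uint8, blue, green, red), "depth" (384x512 float32, m along the optical axis (not along the pixel's ray), 0 where there is no reading), "mtx" (3x3 intrinsics, pixels), "R" (3x3) and "t" (3): a world point X has camera coordinates R X + t. Camera axes: x right, y down, z forward; pixel columns grow to the right and rows downward; lengths in m; the calibration is good to about 2 mm. A picture is of the moment at which its call begins.
- ctrl.hand_in(): hands the job in; it is judged then, once.
Trained networks look in the newest picture that a camera, given by its name, has taken for a name from the list of things; names that differ only in an ending like _2 or _b are one class to them, and where a whole thing is asked for, a point or a joint stands for the part that bears it (a point fixed in the world has none). Each returns a list of dicts, best first, with "confidence" (0 to 1); they miss things now and then, are a little off and sometimes report something else, mostly with a low value. They report only what shows in the picture. A call takes as long as a camera call.
- ctrl.recognise(target, camera): "bbox" ([centre column, centre row, width, height] in pixels, round what is visible of it).
- ctrl.masks_of(target, camera): "pixels" (384x512 bool, what is visible of it) and "bbox" ([centre column, centre row, width, height] in pixels, round what is visible of it).
The state is a dict: "time": time; "joint_positions": joint angles; "qvel": joint speeds; "effort": joint torques, N m; "tool_pos": TCP position; "tcp_rot": TCP orientation; "wrist_force": force on the tool from outside, world axes, zero at the start; "ft_torque": the same for the moment, N m; "grip_width": opening from 0.0 (shut) to 1.0 (fully open); "grip_force": force on a finger pad.
Only numpy, scipy, OpenCV 4.12 (cv2) and the standard library are available. Lean on these libraries where they do the work, as an engineer would, in place of code of your own. Each camera call takes 0.05 s, during which the arm holds its last target. There are 200 camera calls.

### The job

Load the blank feeder: lay every beech blank from the table to its right flat in the sloped tray, lengthwise, and slide each one down until its far end rests square against the red back stop. Then close up: shut the clear guard lid fully, swing the red clamp arm down over it, and last press the yellow treadle right down to its stop for a moment and let it spring back up. Leave the other things on the table where they are.

Things in the scene. Friction and masses are not known exactly. Their poses are not given: they have to be found in the camera images.
- beech_1_center (a point): wood blank, light reddish beech, one of up to four alike, 45 x 90 x 19 mm, 55 to 100 g, lying flat; the point is its very centre (9.5 mm over its underside); its own x is across its width (45 mm), y along its length (90 mm), z through its thickness. May be absent (its pose is then None throughout).
- beech_2_center (a point): wood blank, light reddish beech, one of up to four alike, 45 x 90 x 19 mm, 55 to 100 g, lying flat; the point is its very centre (9.5 mm over its underside); its own x is across its width (45 mm), y along its length (90 mm), z through its thickness. May be absent (its pose is then None throughout).
- beech_3_center (a point): wood blank, light reddish beech, one of up to four alike, 45 x 90 x 19 mm, 55 to 100 g, lying flat; the point is its very centre (9.5 mm over its underside); its own x is across its width (45 mm), y along its length (90 mm), z through its thickness. May be absent (its pose is then None throughout).
- beech_4_center (a point): wood blank, light reddish beech, one of up to four alike, 45 x 90 x 19 mm, 55 to 100 g, lying flat; the point is its very centre (9.5 mm over its underside); its own x is across its width (45 mm), y along its length (90 mm), z through its thickness. May be absent (its pose is then None throughout).
- beech_1: the same wood blank as beech_1_center, origin at the centre of its underside
- beech_2: the same wood blank as beech_2_center, origin at the centre of its underside
- beech_3: the same wood blank as beech_3_center, origin at the centre of its underside
- beech_4: the same wood blank as beech_4_center, origin at the centre of its underside
- tray: fixed aluminium tray floor, 288 mm wide, 176 mm long, sloping 0.21 rad down away from the robot. Origin: on the floor, mid-width, at the foot of the red back stop. x points down the slope into the stop (its face is x = 0, 46 mm high; the open upper end without lip is at x = -176 mm), y left across, z square to the floor. Blanks do not slide of themselves: push them.
- feeder: the blank feeder, a fixed plywood box 200 mm (x) x 308 mm (y) that carries tray, lid and clamp; origin under its centre on the table, x away from the robot, y left, z up. The tray's side cheeks stand at y = -149 and +149 mm, 10 mm thick, their tops 79 mm over the table. The black panel with coloured dots is decoration.
- guard_lid (a joint): clear guard lid with aluminium frame, hinged on the feeder's far rim: 0 = shut (level, lying on the box), grows as it opens upward and away from the robot, about 1.75 = open leaning back (limit 1.9). Stiff hinge (about 0.35 N m): it stays where it is left, weighs 0.25 kg.
- lid_hinge (a point): middle of the guard lid's hinge line (along the feeder's y), 83 mm over the table
- lid_edge (a point): middle of the lid's free edge, 200 mm from the hinge, mid-thickness. The lid is 300 mm wide, 6 mm thick (frame 9 mm). A dark wooden grip bar 12 x 50 (along y) x 28 mm stands on its outer face (top when shut), 15 mm in from the free edge, its middle 60 mm right (feeder -y) of the middle; the left half of that face is clear.
- keeper (a point): middle of the lower edge of the red keeper bar, 270 mm long, under the lid. When the lid is shut the bar stands behind the blanks, 6 mm clear of those that are home against the stop (its face at tray x = -96 mm), 9 mm over the floor, and traps them; a blank left farther up the tray stops the lid from shutting. With the lid open it juts about 20 mm towards the robot.
- clamp_arm (a joint): red hold-down clamp arm, 105 x 24 x 10 mm, hinged on the feeder's left cheek near the front, on an axis along the feeder's x: 0 = down, lying level over the lid; grows as it swings up and outward to the left; about 1.7 = upright, leaning out (limit 2.0). Stiff hinge (about 0.15 N m): it stays where it is left.
- clamp_hinge (a point): on the clamp arm's hinge axis, 88 mm over the table
- clamp_tip (a point): on the clamp arm's centre line at its free end, 100 mm from the hinge; when down the arm's top is 5 mm over this point
- treadle (a joint): yellow treadle pedal, spring hinged at its far end: 0 = up (sloping up towards the robot), 0.24 rad = pressed down to its stop; springs back up when let go. At the pad it takes about 4.5 N to start and 8 N at the stop.
- treadle_pad (a point): on the top of the black rubber pad of the treadle, 100 mm from the hinge towards the robot, where to press; about 60 mm over the table when up, sinking about 24 mm to the stop. The pedal is 68 mm wide and 125 mm long.
- treadle_hinge (a point): the treadle's hinge axis (along y), 26 mm over the table
- drill_bits: bystander: drill bits in a wooden stand, 45x130x107 mm, origin at its underside
- oil_can: bystander: grey oil can with a long spout, 76x77x193 mm, origin at its underside

How it is judged:
By the outcome, as a careful person would: the job done as asked, in the order asked, and still so for the second after the job is handed in, with the robot touching nothing.
Of beech_1, beech_2, beech_3, beech_4 only 3 to 4 are there at a start; the rules pass over those that are not, and their reading is None.
At some moment in a run one of beech_1, beech_2, beech_3, beech_4 may be knocked a few centimetres aside while the robot is not near it.
It also fails if it takes over 210 s, if anything falls off the work surface, if the arm or the gripper's body presses on something with over 40 N, if the wrist force passes 120 N, or if a joint passes its speed limit or range.

## Working session

There is one attempt and no reset: what is moved stays moved. The work goes in short steps, Python scripts to look and compute and a shell command to move; the robot and the scene stay as the last step left them, time stands still between calls to the robot, and variables do not carry over. Pictures are saved under pics/ and viewed, at most 14 in all, crops included, and the job is handed in when it is done.

```bash
ls; mkdir -p pics
cat > h.py <<'E'
import numpy as np, cv2
from rig import ctrl
def cam(n):
    return ctrl.read_camera(n)
def world(c,u,v,d=None):
    u=np.atleast_1d(u);v=np.atleast_1d(v)
    z=c["depth"][v.astype(int),u.astype(int)] if d is None else d
    K=c["mtx"];P=np.stack([(u-K[0,2])/K[0,0]*z,(v-K[1,2])/K[1,1]*z,z*np.ones(len(u))],1)
    return (P-np.ravel(c["t"]))@c["R"]
def mpts(c,m):
    v,u=np.nonzero(m&(c["depth"]>0)); return world(c,u,v)
E
python3 - <<'E'
from h import *
a=cam("scene");b=cam("top")
cv2.imwrite("pics/s1.png",a["pixels"]);cv2.imwrite("pics/t1.png",b["pixels"])
print(ctrl.observe())
for n in ["beech_1","tray","guard_lid","clamp_arm","treadle","drill_bits","oil_can","feeder"]:
  for c,i in((a,"scene"),(b,"top")):
    for r in ctrl.masks_of(n,i)[:6]:
        p=mpts(c,r["pixels"])
        if len(p)<5: continue
        print(n,i,round(r["confidence"],2),np.round(r["bbox"]),np.median(p,0).round(3),np.percentile(p,2,axis=0).round(3),np.percentile(p,98,axis=0).round(3),end=' ')
        if n=="beech_1":
            q=p[p[:,2]>np.median(p[:,2])-.006][:,:2].astype(np.float32)
            print(cv2.minAreaRect(q))
        else: print()
E
```

```text
pics
{'time': 0.1, 'joint_positions': array([ 1.11152167e+00,  2.07343538e-01,  1.54282798e+00, -5.49253444e-06,
        1.39347587e+00, -1.50505498e-01]), 'qvel': array([-0.00120176, -0.00257889, -0.00228525,  0.00138071,  0.00178102,
       -0.00033238]), 'effort': array([-1.44323189e-03, -3.84091902e+01, -2.92550200e+01, -4.22726007e-04,
        4.79428141e-03, -1.69681238e-05]), 'tool_pos': array([0.17444435, 0.54718428, 0.23022888]), 'tcp_rot': array([-3.05825481e-04,  1.53771466e-01,  9.88105906e-01, -9.80795982e-04]), 'wrist_force': array([ 0.10667331, -0.52434819, -0.32534035]), 'ft_torque': array([-0.02864741, -0.01945245,  0.02193891]), 'grip_force': 0.0, 'grip_width': 0.9963800727058127}
beech_1 scene 0.91 [293. 246.  26.  20.] [ 0.494 -0.14   0.018] [ 0.454 -0.159  0.   ] [ 0.541 -0.112  0.024] ((0.49854591488838196, -0.13587534427642822), (0.05068250000476837, 0.09203916788101196), 86.59808349609375)
beech_1 scene 0.75 [352. 299.  30.  28.] [ 0.48  -0.417  0.018] [ 0.442 -0.436  0.001] [ 0.53  -0.391  0.023] ((0.48669493198394775, -0.4124809801578522), (0.046984821557998
[... 2262 characters left out ...]
31. 202.  34.  17.] [0.452 0.576 0.024] [ 0.427  0.522 -0.   ] [0.482 0.646 0.102] 
drill_bits top 0.5 [170. 188.  21.  30.] [0.509 0.428 0.052] [0.455 0.395 0.03 ] [0.57  0.46  0.069] 
oil_can scene 0.84 [183. 149.  22.  29.] [0.529 0.558 0.039] [0.504 0.538 0.008] [0.562 0.584 0.075] 
oil_can top 0.67 [130. 186.  25.  20.] [0.532 0.568 0.047] [0.505 0.544 0.004] [0.57  0.609 0.127] 
feeder scene 0.94 [258. 180. 113. 125.] [0.596 0.088 0.075] [ 0.407 -0.051  0.015] [0.663 0.28  0.271] 
feeder top 0.85 [243. 168.  95.  91.] [0.583 0.107 0.068] [ 0.413 -0.041  0.031] [0.669 0.261 0.276] 
feeder top 0.65 [331. 177.  14.  24.] [ 0.531 -0.218  0.02 ] [ 0.491 -0.24   0.003] [ 0.573 -0.198  0.027]
```

Run:
```python
import cv2
a=cv2.imread("pics/s1.png");b=cv2.imread("pics/t1.png")
cv2.imwrite("pics/s1c.png",cv2.resize(a[60:340,130:410],None,fx=2.1,fy=2.1))
cv2.imwrite("pics/t1c.png",cv2.resize(b[100:260,110:410],None,fx=2.6,fy=2.6))
```

```text
(no output)
```

View pics/s1c.png

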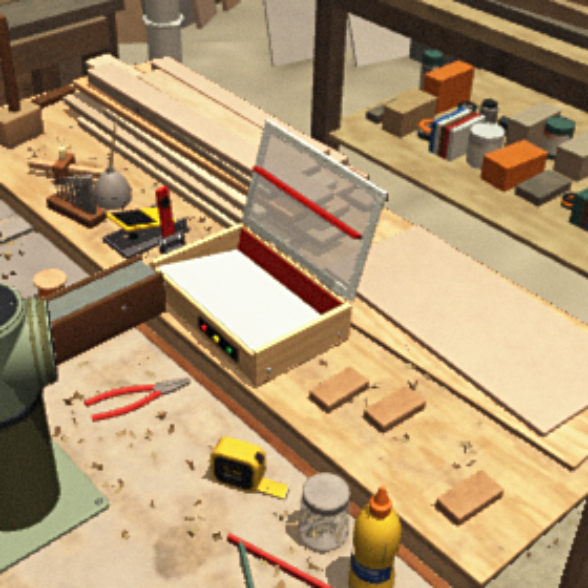

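View pics/t1c.png

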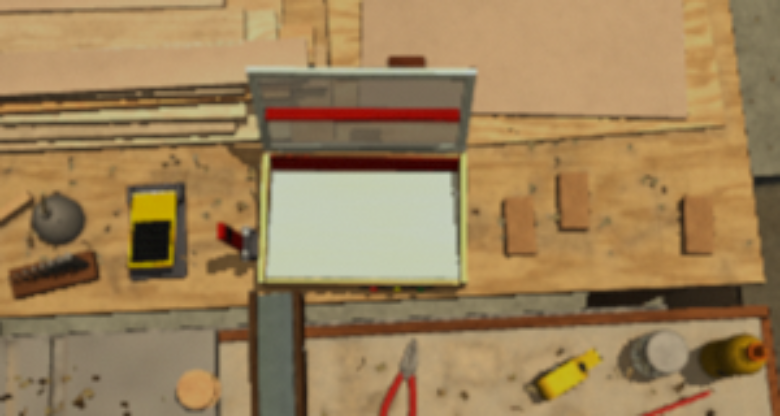

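The views show three blanks right of the feeder, the lid open with its red keeper, the clamp upright on the left cheek (s1c px 165,215) and the treadle farther left (s1c px 135,220). Next I measure the feeder more closely.

```bash
cat > feeder.py <<'E'
from h import *
def st(p): return np.median(p,0).round(3),np.percentile(p,3,axis=0).round(3),np.percentile(p,97,axis=0).round(3)
def run():
  for n in ("scene","top"):
    c=cam(n); m=ctrl.masks_of("tray",n)[0]["pixels"]
    p=mpts(c,cv2.erode(m.astype(np.uint8),np.ones((3,3)))>0)
    A=np.c_[p[:,:2],np.ones(len(p))]
    for _ in range(3):
        k=np.linalg.lstsq(A,p[:,2],rcond=None)[0]; g=abs(A@k-p[:,2])<.006; A=A[g];p=p[g]
    print(n,"plane",k.round(4),"yaw from slope",np.degrees(np.arctan2(-k[1],-k[0])).round(1),cv2.minAreaRect(p[:,:2].astype(np.float32)),len(p))
    hsv=cv2.cvtColor(c["pixels"],cv2.COLOR_BGR2HSV)
    red=((hsv[...,0]<8)|(hsv[...,0]>172))&(hsv[...,1]>150)
    nl,L=cv2.connectedComponents(red.astype(np.uint8))
    for i in range(1,nl):
        q=mpts(c,L==i)
        if len(q)>12 and q[:,0].min()>.38 and q[:,1].mean()>-.1 and q[:,0].max()<.8:
            print(" red",len(q),*st(q))
            if np.ptp(q[:,1])>.15: print("  line",np.polyfit(q[:,1],q[:,0],1).round(3))
    yel=(hsv[...,0]>20)&(hsv[...,0]<32)&(hsv[...,1]>170)
    q=mpts(c,yel); q=q[(q[:,0]>.4)&(q[:,0]<.65)&(q[:,1]>.35)&(q[:,1]<.5)]
    if len(q): print(" yel",*st(q),cv2.minAreaRect(q[:,:2].astype(np.float32)))
    blk=hsv[...,2]<60
    q=mpts(c,blk); q=q[(q[:,0]>.4)&(q[:,0]<.65)&(q[:,1]>.35)&(q[:,1]<.5)&(q[:,2]>.03)]
    if len(q): print(" pad",*st(q))
    m=ctrl.masks_of("guard_lid",n)[0]["pixels"];p=mpts(c,m); p=p[p[:,2]>.11]
    print(" lid",*st(p)); t=p[p[:,2]>.25]; print(" lidtop",*st(t), "line z->x",np.polyfit(p[:,2],p[:,0],1), "y->x top",np.polyfit(t[:,1],t[:,0],1))
run()
E
python3 feeder.py
```

```text
scene plane [-0.1596  0.0004  0.1307] yaw from slope -0.1 ((0.5119790434837341, 0.11428403109312057), (0.25795358419418335, 0.1764931082725525), 87.52823638916016) 1080
 red 207 [0.624 0.082 0.201] [ 0.615 -0.033  0.194] [0.639 0.226 0.206]
  line [0.047 0.621]
 red 114 [0.473 0.289 0.136] [0.464 0.281 0.044] [0.534 0.361 0.186]
  line [0.691 0.273]
 red 525 [0.598 0.104 0.055] [ 0.589 -0.013  0.033] [0.608 0.237 0.075]
  line [0.052 0.593]
 red 14 [0.408 0.097 0.038] [0.405 0.091 0.03 ] [0.411 0.112 0.044]
 yel [0.518 0.42  0.046] [0.452 0.392 0.032] [0.564 0.459 0.065] ((0.5142830014228821, 0.4320586323738098), (0.12777821719646454, 0.08032918721437454), 2.7724273204803467)
 pad [0.491 0.423 0.056] [0.462 0.4   0.047] [0.518 0.449 0.066]
 lid [0.639 0.082 0.202] [ 0.615 -0.05   0.115] [0.665 0.24  0.275]
 lidtop [0.659 0.082 0.265] [ 0.649 -0.05   0.251] [0.671 0.239 0.278] line z->x [0.27149301 0.58585247] y->x top [0.04597614 0.65529366]
top plane [-0.2025  0.0081  0.1522] yaw from slope -2.3 ((0.5082846879959106, 0.1068231463432312), (0.2801908552646637, 0.1762968748807907), 86.
[... 408 characters left out ...]
6808716803789139), 1.425642967224121)
  return _methods._mean(a, axis=axis, dtype=dtype,
  ret = um.true_divide(
Traceback (most recent call last):
  File "feeder.py", line 27, in <module>
    run()
    ~~~^^
  File "feeder.py", line 26, in run
    print(" lid",*st(p)); t=p[p[:,2]>.25]; print(" lidtop",*st(t), "line z->x",np.polyfit(p[:,2],p[:,0],1), "y->x top",np.polyfit(t[:,1],t[:,0],1))
                  ~~^^^
  File "feeder.py", line 2, in st
    def st(p): return np.median(p,0).round(3),np.percentile(p,3,axis=0).round(3),np.percentile(p,97,axis=0).round(3)
                                              ~~~~~~~~~~~~~^^^^^^^^^^^^
IndexError: index -1 is out of bounds for axis 0 with size 0
```

```bash
python3 -m crank '0 0 0 7;0 0 -.03 14;0 0 -.06 17.7;0 0 -.08 17.7;0 0 -.08 17.7;0 0 -.08 17.7;0 0 -.08 17.7;0 0 -.08 17.7;0 0 -.08 17.7;0 0 -.08 17.7' 0.06
```

```text
time: 2.03
tool_pos: [0.1745, 0.5472, 0.3097]
tcp_rot: [-0.0, 0.304, 0.953, -0.001]
wrist_force: [-0.1, 0.0, -0.3]
grip_width: 0.701
grip_force: 0.0
```

```bash
cat >> h.py <<'E'
from scipy.spatial.transform import Rotation as Ro
T0=np.array([.593,.102,.033]); psi=np.radians(-3)
FX=np.array([np.cos(psi),np.sin(psi),0]);FY=np.array([-np.sin(psi),np.cos(psi),0])
def tray(x,y,z): # tray coords -> world
    s,c=np.sin(.21),np.cos(.21)
    return T0+FX*(x*c+z*s)+FY*y+np.array([0,0,-x*s+z*c])
def shift(*pts):
    o=ctrl.observe();q=o["tcp_rot"];R=Ro.from_quat([q[1],q[2],q[3],q[0]]);p=o["tool_pos"]
    x=R.apply([1,0,0]);print("at",p.round(4),"turn to yaw -3:",round(np.degrees(np.arctan2(x[1],x[0]))-177,1))
    for t in pts: print(np.round(t,3),"shift",R.inv().apply(np.array(t)-p).round(3))
def blanks():
    for n in ("top","scene"):
        c=cam(n)
        for r in ctrl.masks_of("beech_1",n):
            p=mpts(c,r["pixels"])
            if r["confidence"]<.3 or len(p)<20: continue
            q=p[p[:,2]>np.median(p[:,2])-.006]
            e=cv2.minAreaRect(q[:,:2].astype(np.float32));print(n,round(r["confidence"],2),np.round(e[0],3),np.round(e[1],3),round(e[2],1),"z",np.median(q[:,2]).round(3))
E
python3 -m crank '0 0 0 -7;0 0 0 -14;0 0 0 -21;0 0 0 -28;0 0 0 -32.4;0 0 0 -32.4;0 0 0 -32.4;0 0 0 -32.4;0 0 0 -32.4;0 0 0 -32.4' 0.07
python3 -c "
from h import *
shift([.499,-.135,.15],[.499,-.135,.06]);blanks()"
```

```text
time: 2.87
tool_pos: [0.1747, 0.5478, 0.3112]
tcp_rot: [-0.0, 0.026, 1.0, -0.0]
wrist_force: [0.2, 0.6, -0.1]
grip_width: 0.82
grip_force: 0.0
at [0.1747 0.5478 0.3112] turn to yaw -3: -0.0
[ 0.499 -0.135  0.15 ] shift [-0.36  -0.665  0.161]
[ 0.499 -0.135  0.06 ] shift [-0.36  -0.665  0.251]
top 0.61 [ 0.534 -0.222] [0.046 0.088] 85.5 z 0.021
top 0.61 [ 0.488 -0.409] [0.046 0.088] 85.5 z 0.021
top 0.56 [ 0.499 -0.134] [0.045 0.091] 89.1 z 0.021
scene 0.86 [ 0.5   -0.135] [0.094 0.049] 2.0 z 0.019
scene 0.82 [ 0.486 -0.411] [0.048 0.092] 85.6 z 0.019
scene 0.71 [ 0.534 -0.222] [0.05  0.093] 86.9 z 0.019
```

```bash
F='-.36 -.665 .16 0'; python3 -m crank '-.18 -.332 0 0;-.18 -.332 0 0;-.18 -.332 0 0;-.18 -.332 0 0;-.18 -.332 0 0;-.18 -.332 0 0;-.18 -.332 0 0;-.18 -.332 0 0;-.18 -.332 0 0;-.18 -.332 0 0' 0.065
python3 -m crank '-.18 -.333 .16 0;-.18 -.333 .16 0;-.18 -.333 .16 0;-.18 -.333 .16 0;-.18 -.333 .16 0;-.18 -.333 .16 0;-.18 -.333 .16 0;-.18 -.333 .16 0;-.18 -.333 .16 0;-.18 -.333 .16 0'
python3 -c "
from h import *
blanks();shift([.499,-.1345,.15],[.499,-.1345,.003])"
```

```text
time: 3.9
tool_pos: [0.34, 0.2012, 0.3116]
tcp_rot: [0.001, 0.031, 1.0, -0.002]
wrist_force: [0.7, -0.1, -0.2]
grip_width: 0.76
grip_force: 0.0
time: 4.73
tool_pos: [0.5003, -0.1371, 0.1503]
tcp_rot: [0.0, 0.027, 1.0, -0.0]
wrist_force: [-0.4, -0.5, 0.7]
grip_width: 0.759
grip_force: 0.0
top 0.64 [ 0.488 -0.408] [0.042 0.088] 88.3 z 0.021
top 0.46 [ 0.458 -0.166] [0.037 0.189] 41.8 z 0.021
scene 0.77 [ 0.535 -0.223] [0.047 0.093] 86.5 z 0.018
scene 0.57 [ 0.487 -0.412] [0.049 0.092] 86.8 z 0.019
scene 0.54 [ 0.499 -0.136] [0.096 0.048] 1.7 z 0.018
at [ 0.4993 -0.1351  0.1505] turn to yaw -3: -0.1
[ 0.499 -0.134  0.15 ] shift [0.    0.001 0.   ]
[ 0.499 -0.134  0.003] shift [0.    0.    0.147]
```

```bash
python3 -m crank '0 0 .04 0;0 0 .08 0;0 0 .11 0;0 0 .13 0;0 0 .14 0;0 0 .147 0;0 0 .147 0;0 0 .147 0;0 0 .147 0;0 0 .147 0'
python3 -m crank '0 0 0 0;0 0 0 0;0 0 0 0;0 0 0 0;0 0 0 0;0 0 0 0;0 0 0 0;0 0 0 0;0 0 0 0;0 0 0 0' 0.02
python3 -m crank '0 0 -.02 0;0 0 -.05 0;0 0 -.09 0;0 0 -.13 0;0 0 -.15 0;0 0 -.15 0;0 0 -.15 0;0 0 -.15 0;0 0 -.15 0;0 0 -.15 0'
python3 -c "
from h import *
for y in(.085,0,-.085):
  t=tray(-.1,y,0); shift([t[0],t[1],.15],[t[0],t[1],.069])"
```

```text
time: 5.77
tool_pos: [0.5011, -0.1356, 0.006]
tcp_rot: [0.002, 0.026, 1.0, -0.001]
wrist_force: [-0.5, 0.2, 0.1]
grip_width: 0.762
grip_force: 0.0
time: 6.6
tool_pos: [0.5008, -0.1357, 0.0058]
tcp_rot: [0.001, 0.026, 1.0, -0.001]
wrist_force: [-1.3, 0.9, 6.4]
grip_width: 0.512
grip_force: 61.1
time: 7.43
tool_pos: [0.498, -0.1344, 0.1521]
tcp_rot: [-0.002, 0.026, 1.0, 0.001]
wrist_force: [0.1, -0.0, -0.6]
grip_width: 0.507
grip_force: 60.9
at [ 0.498  -0.1344  0.1521] turn to yaw -3: 0.0
[0.5   0.192 0.15 ] shift [0.015 0.326 0.003]
[0.5   0.192 0.069] shift [0.015 0.326 0.084]
at [ 0.498  -0.1344  0.1521] turn to yaw -3: 0.0
[0.495 0.107 0.15 ] shift [0.015 0.241 0.003]
[0.495 0.107 0.069] shift [0.015 0.241 0.084]
at [ 0.498  -0.1344  0.1521] turn to yaw -3: 0.0
[0.491 0.022 0.15 ] shift [0.015 0.156 0.002]
[0.491 0.022 0.069] shift [0.015 0.156 0.083]
```

```bash
python3 -m crank '.015 .326 0 0;.015 .326 0 0;.015 .326 0 0;.015 .326 0 0;.015 .326 0 0;.015 .326 0 0;.015 .326 0 0;.015 .326 0 0;.015 .326 0 0;.015 .326 0 0'
python3 -m crank '0 0 .03 0;0 0 .06 0;0 0 .07 0;0 0 .078 0;0 0 .078 0;0 0 .078 0;0 0 .078 0;0 0 .078 0;0 0 .078 0;0 0 .078 0'
python3 -m crank '0 0 0 0;0 0 0 0;0 0 0 0;0 0 0 0;0 0 0 0;0 0 0 0;0 0 0 0;0 0 0 0;0 0 0 0;0 0 0 0' 0.058
python3 -m crank '0 0 -.02 0;0 0 -.05 0;0 0 -.08 0;0 0 -.08 0;0 0 -.08 0;0.08 0 -.08 0;.08 0 -.08 0;.08 0 -.08 0;.08 0 -.08 0;.08 0 -.08 0' 
python3 -c "
from h import *
blanks();c=cam('scene');cv2.imwrite('pics/s2.png',cv2.resize(c['pixels'][100:320,160:420],None,fx=3,fy=2.7))"
```

```text
time: 8.27
tool_pos: [0.5003, 0.1929, 0.1527]
tcp_rot: [-0.001, 0.024, 1.0, -0.0]
wrist_force: [-0.4, 0.2, -0.9]
grip_width: 0.506
grip_force: 61.0
time: 9.1
tool_pos: [0.5023, 0.1914, 0.0773]
tcp_rot: [0.001, 0.026, 1.0, 0.0]
wrist_force: [0.3, 0.5, -1.0]
grip_width: 0.508
grip_force: 61.0
time: 9.93
tool_pos: [0.5016, 0.1912, 0.0763]
tcp_rot: [-0.0, 0.026, 1.0, -0.0]
wrist_force: [0.1, -0.1, 0.3]
grip_width: 0.681
grip_force: 0.0
time: 10.77
tool_pos: [0.4213, 0.1953, 0.1555]
tcp_rot: [-0.0, 0.026, 1.0, -0.0]
wrist_force: [-0.1, 0.0, 0.5]
grip_width: 0.678
grip_force: 0.0
top 0.6 [ 0.534 -0.22 ] [0.043 0.088] 84.7 z 0.021
top 0.52 [ 0.488 -0.409] [0.044 0.088] 87.1 z 0.021
top 0.34 [0.655 0.1  ] [0.303 0.075] 87.7 z 0.237
top 0.3 [0.504 0.106] [0.286 0.205] 88.7 z 0.057
scene 0.97 [ 0.487 -0.412] [0.048 0.091] 85.9 z 0.019
scene 0.75 [0.498 0.186] [0.057 0.09 ] 79.4 z 0.07
scene 0.74 [ 0.534 -0.223] [0.046 0.096] 84.9 z 0.019
scene 0.36 [0.474 0.281] [0.015 0.024] 83.4 z 0.105
```

View pics/s2.png

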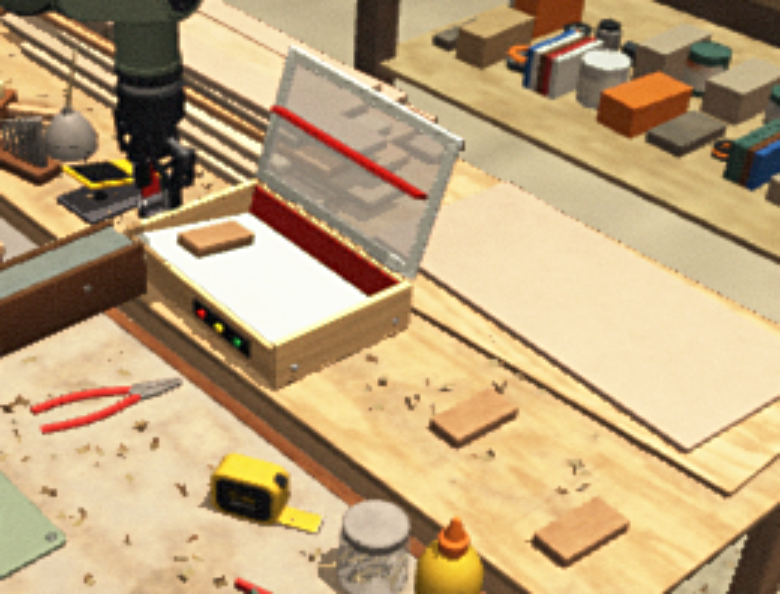

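The blank lies flat in the left part of the tray (s2 px 215,237). Next one.

```bash
python3 -m crank '-.1346 -.4105 0 0;-.1346 -.4105 0 0;-.1346 -.4105 0 0;-.1346 -.4105 0 0;-.1346 -.4105 0 0;-.1346 -.4105 0 0;-.1346 -.4105 0 0;-.1346 -.4105 0 0;-.1346 -.4105 0 0;-.1346 -.4105 0 0' 0.065
python3 -m crank '0 0 0 0;0 0 0 0;0 0 0 0;0 0 0 0;0 0 0 0;0 0 0 0;0 0 0 0;0 0 0 0;0 0 0 0;0 0 0 0'
python3 -c "
from h import *
blanks();shift([.534,-.2215,.15],[.534,-.2215,.003])"
```

```text
time: 11.85
tool_pos: [0.5313, -0.2095, 0.1563]
tcp_rot: [0.0, 0.027, 1.0, -0.0]
wrist_force: [0.3, 0.2, 0.6]
grip_width: 0.762
grip_force: 0.0
time: 12.68
tool_pos: [0.5307, -0.2065, 0.1564]
tcp_rot: [0.0, 0.026, 1.0, -0.0]
wrist_force: [0.0, 0.1, -0.4]
grip_width: 0.761
grip_force: 0.0
top 0.84 [ 0.488 -0.409] [0.046 0.088] 85.7 z 0.021
top 0.78 [0.505 0.191] [0.043 0.087] 89.5 z 0.071
scene 0.91 [ 0.487 -0.412] [0.046 0.092] 86.4 z 0.019
scene 0.9 [ 0.534 -0.224] [0.049 0.093] 85.0 z 0.019
scene 0.56 [0.501 0.189] [0.092 0.053] 1.9 z 0.068
at [ 0.5307 -0.2068  0.1563] turn to yaw -3: 0.0
[ 0.534 -0.222  0.15 ] shift [-0.004 -0.015  0.006]
[ 0.534 -0.222  0.003] shift [-0.004 -0.015  0.153]
```

```bash
python3 -m crank '-.004 -.015 .02 0;-.004 -.015 .06 0;-.004 -.015 .1 0;-.004 -.015 .13 0;-.004 -.015 .145 0;-.004 -.015 .152 0;-.004 -.015 .152 0;-.004 -.015 .152 0;-.004 -.015 .152 0;-.004 -.015 .152 0'
python3 -m crank '0 0 0 0;0 0 0 0;0 0 0 0;0 0 0 0;0 0 0 0;0 0 0 0;0 0 0 0;0 0 0 0;0 0 0 0;0 0 0 0' 0.02
python3 -m crank '0 0 -.02 0;0 0 -.05 0;0 0 -.09 0;0 0 -.13 0;0 0 -.15 0;0 0 -.15 0;0 0 -.15 0;0 0 -.15 0;0 0 -.15 0;0 0 -.15 0'
python3 -m crank '.056 .326 0 0;.056 .326 0 0;.056 .326 0 0;.056 .326 0 0;.056 .326 0 0;.056 .326 0 0;.056 .326 0 0;.056 .326 0 0;.056 .326 0 0;.056 .326 0 0'
python3 -c "
from h import *
t=tray(-.1,0,0);shift([t[0],t[1],.074])"
```

```text
time: 13.72
tool_pos: [0.5356, -0.2229, 0.0064]
tcp_rot: [0.002, 0.026, 1.0, -0.001]
wrist_force: [0.4, -0.8, 0.9]
grip_width: 0.763
grip_force: 0.0
time: 14.55
tool_pos: [0.5352, -0.2227, 0.0061]
tcp_rot: [0.001, 0.026, 1.0, -0.001]
wrist_force: [-0.4, 0.6, 6.3]
grip_width: 0.505
grip_force: 63.2
time: 15.38
tool_pos: [0.5324, -0.221, 0.1518]
tcp_rot: [-0.002, 0.026, 1.0, 0.001]
wrist_force: [-1.2, -0.2, -0.9]
grip_width: 0.509
grip_force: 62.4
time: 16.22
tool_pos: [0.4936, 0.1085, 0.153]
tcp_rot: [-0.001, 0.024, 1.0, -0.0]
wrist_force: [0.0, -0.2, -0.4]
grip_width: 0.507
grip_force: 62.3
at [0.4936 0.1085 0.153 ] turn to yaw -3: 0.3
[0.495 0.107 0.074] shift [-0.002 -0.001  0.079]
```

```bash
python3 -m crank '0 0 .03 0;0 0 .06 0;0 0 .07 0;0 0 .078 0;0 0 .078 0;0 0 .078 0;0 0 .078 0;0 0 .078 0;0 0 .078 0;0 0 .078 0'
python3 -m crank '0 0 0 0;0 0 0 0;0 0 0 0;0 0 0 0;0 0 0 0;0 0 0 0;0 0 0 0;0 0 0 0;0 0 0 0;0 0 0 0' 0.058
python3 -m crank '0 0 -.02 0;0 0 -.05 0;0 0 -.08 0;0 0 -.08 0;0 0 -.08 0;0 -.04 -.08 0;0 -.08 -.08 0;0 -.12 -.08 0;0 -.16 -.08 0;0 -.2 -.08 0' 
python3 -m crank '-.02 -.317 0 0;-.02 -.317 0 0;-.02 -.317 0 0;-.02 -.317 0 0;-.02 -.317 0 0;-.02 -.317 0 0;-.02 -.317 0 0;-.02 -.317 0 0;-.02 -.317 0 0;-.02 -.317 0 0' 0.065
python3 -c "
from h import *
blanks();shift([.4875,-.4105,.15],[.4875,-.4105,.003])"
```

```text
time: 17.05
tool_pos: [0.4958, 0.1066, 0.0773]
tcp_rot: [0.001, 0.026, 1.0, 0.0]
wrist_force: [0.6, -0.0, -0.1]
grip_width: 0.509
grip_force: 62.3
time: 17.88
tool_pos: [0.495, 0.1065, 0.0763]
tcp_rot: [-0.0, 0.026, 1.0, -0.0]
wrist_force: [-0.6, 0.0, 0.2]
grip_width: 0.68
grip_force: 0.0
time: 18.72
tool_pos: [0.4829, -0.0943, 0.1547]
tcp_rot: [-0.001, 0.026, 1.0, 0.001]
wrist_force: [0.0, 0.4, -0.3]
grip_width: 0.678
grip_force: 0.0
time: 19.55
tool_pos: [0.4866, -0.4114, 0.154]
tcp_rot: [-0.001, 0.027, 1.0, 0.001]
wrist_force: [-0.1, 0.7, -0.6]
grip_width: 0.764
grip_force: 0.0
top 0.75 [0.504 0.191] [0.043 0.089] 89.5 z 0.072
top 0.67 [0.496 0.106] [0.043 0.088] 87.8 z 0.073
top 0.39 [ 0.509 -0.396] [0.017 0.046] 85.6 z 0.02
scene 0.8 [0.493 0.105] [0.089 0.056] 3.6 z 0.069
scene 0.74 [ 0.488 -0.412] [0.048 0.097] 84.5 z 0.019
scene 0.57 [0.498 0.19 ] [0.084 0.051] 1.8 z 0.069
at [ 0.4878 -0.4088  0.1553] turn to yaw -3: 0.1
[ 0.488 -0.41   0.15 ] shift [ 0.    -0.002  0.005]
[ 0.488 -0.41   0.003] shift [ 0.    -0.002  0.152]
```

```bash
python3 -m crank '0 -.002 .02 0;0 -.002 .06 0;0 -.002 .1 0;0 -.002 .13 0;0 -.002 .145 0;0 -.002 .151 0;0 -.002 .151 0;0 -.002 .151 0;0 -.002 .151 0;0 -.002 .151 0'
python3 -m crank '0 0 0 0;0 0 0 0;0 0 0 0;0 0 0 0;0 0 0 0;0 0 0 0;0 0 0 0;0 0 0 0;0 0 0 0;0 0 0 0' 0.02
python3 -m crank '0 0 -.02 0;0 0 -.05 0;0 0 -.09 0;0 0 -.13 0;0 0 -.15 0;0 0 -.15 0;0 0 -.15 0;0 0 -.15 0;0 .03 -.15 0;0 .07 -.15 0'
python3 -m crank '.019 .362 0 0;.019 .362 0 0;.019 .362 0 0;.019 .362 0 0;.019 .362 0 0;.019 .362 0 0;.019 .362 0 0;.019 .362 0 0;.019 .362 0 0;.019 .362 0 0'
python3 -m crank '0 0 0 0;0 0 0 0;0 0 0 0;0 0 0 0;0 0 0 0;0 0 0 0;0 0 0 0;0 0 0 0;0 0 0 0;0 0 0 0'
python3 -c "
from h import *
t=tray(-.1,-.085,0);shift([t[0],t[1],.074])"
```

```text
time: 20.58
tool_pos: [0.4893, -0.414, 0.0078]
tcp_rot: [0.002, 0.026, 1.0, -0.002]
wrist_force: [-0.5, 0.1, 0.4]
grip_width: 0.763
grip_force: 0.0
time: 21.42
tool_pos: [0.4888, -0.4139, 0.0071]
tcp_rot: [0.001, 0.026, 1.0, -0.001]
wrist_force: [-0.1, 0.6, 5.3]
grip_width: 0.503
grip_force: 61.8
time: 22.25
tool_pos: [0.4897, -0.3437, 0.1522]
tcp_rot: [-0.002, 0.028, 1.0, 0.001]
wrist_force: [0.2, 0.5, -0.4]
grip_width: 0.507
grip_force: 61.3
time: 23.08
tool_pos: [0.4884, 0.025, 0.1523]
tcp_rot: [-0.003, 0.023, 1.0, 0.002]
wrist_force: [-0.1, 0.1, -1.1]
grip_width: 0.511
grip_force: 61.4
time: 23.92
tool_pos: [0.4915, 0.0196, 0.1553]
tcp_rot: [0.0, 0.026, 1.0, -0.0]
wrist_force: [-0.4, 0.3, 0.3]
grip_width: 0.509
grip_force: 61.4
at [0.4915 0.0196 0.1553] turn to yaw -3: 0.0
[0.491 0.022 0.074] shift [0.001 0.003 0.081]
```

```bash
python3 -m crank '0 .002 .03 0;0 .002 .06 0;0 .002 .07 0;0 .002 .08 0;0 .002 .08 0;0 .002 .08 0;0 .002 .08 0;0 .002 .08 0;0 .002 .08 0;0 .002 .08 0'
python3 -m crank '0 0 0 0;0 0 0 0;0 0 0 0;0 0 0 0;0 0 0 0;0 0 0 0;0 0 0 0;0 0 0 0;0 0 0 0;0 0 0 0' 0.058
python3 -m crank '0 0 -.02 0;0 0 -.05 0;0 0 -.07 0;0.03 0 -.07 0;.06 0 -.07 0;0.08 0 -.07 0;.08 0 -.07 0;.08 0 -.07 0;.08 0 -.07 0;.08 0 -.07 0' 0.058
python3 -m crank '0 0 0 0;0 0 0 0;0 0 0 0;0 0 0 0;0 0 0 0;0 0 0 0;0 0 0 0;0 0 0 0;0 0 0 0;0 0 0 0' 0
python3 -c "
from h import *
for y in (-.085,0,.085): shift(tray(-.17,y,.008),tray(-.17,y,.03),tray(-.11,y,.008))
blanks();c=cam('scene');cv2.imwrite('pics/s3.png',cv2.resize(c['pixels'][130:260,170:320],None,fx=5,fy=4.6))"
```

```text
time: 24.75
tool_pos: [0.4923, 0.0215, 0.0762]
tcp_rot: [0.001, 0.026, 1.0, -0.0]
wrist_force: [-0.4, -0.4, 0.4]
grip_width: 0.508
grip_force: 61.4
time: 25.58
tool_pos: [0.4915, 0.0216, 0.0753]
tcp_rot: [-0.0, 0.026, 1.0, 0.0]
wrist_force: [-0.1, -0.1, 0.0]
grip_width: 0.678
grip_force: 0.0
time: 26.42
tool_pos: [0.413, 0.0256, 0.1457]
tcp_rot: [0.001, 0.026, 1.0, -0.0]
wrist_force: [-0.4, -0.9, -0.1]
grip_width: 0.678
grip_force: 0.0
time: 27.25
tool_pos: [0.4116, 0.0258, 0.1453]
tcp_rot: [0.0, 0.026, 1.0, -0.0]
wrist_force: [-0.4, 0.0, 0.2]
grip_width: 0.002
grip_force: 0.0
at [0.4116 0.0258 0.1453] turn to yaw -3: 0.0
[0.424 0.026 0.076] shift [-0.013  0.001  0.069]
[0.429 0.025 0.098] shift [-0.017  0.001  0.048]
[0.483 0.023 0.064] shift [-0.071  0.001  0.082]
at [0.4116 0.0258 0.1453] turn to yaw -3: 0.0
[0.429 0.111 0.076] shift [-0.013  0.086  0.069]
[0.433 0.11  0.098] shift [-0.017  0.086  0.048]
[0.487 0.108 0.064] shift [-0.071  0.086  0.082]
at [0.4116 0.0258 0.1453] turn to yaw -3: 0.0
[0.433 0.195 0.076] shift [-0.013  0.171  0.069]
[0.438 0.195 0.098] shift [-0.017  0.171  0.048]
[0.492 0.192 0.064] shift [-0.071  0.171  0.082]
top 0.77 [0.495 0.108] [0.041 0.088] 84.4 z 0.073
top 0.71 [0.499 0.193] [0.039 0.08 ] 88.9 z 0.073
scene 0.79 [0.491 0.021] [0.051 0.091] 83.6 z 0.07
```

View pics/s3.png

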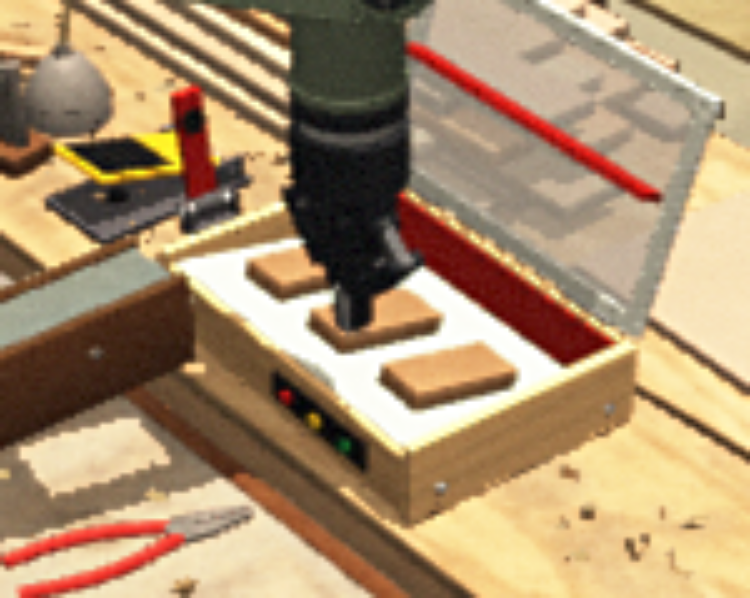

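All three lie flat, lengthwise, with room between (s3 px 290,270 / 375,320 / 450,375). Now push the right one down.

```bash
python3 -m crank '-.01 0 .02 0;-.01 0 .04 0;-.01 0 .055 0;-.01 0 .066 0;-.01 0 .068 0;-.01 0 .068 0;-.01 0 .068 0;-.01 0 .068 0;-.01 0 .068 0;-.01 0 .068 0'
python3 -m crank '-.007 0 .001 0;-.014 0 .003 0;-.021 0 .0045 0;-.028 0 .006 0;-.035 0 .007 0;-.042 0 .009 0;-.048 0 .010 0;-.054 0 .011 0;-.059 0 .0125 0;-.062 0 .013 0'
python3 -c "
from h import *
shift(tray(-.101,-.085,.008));blanks()
c=cam('top');cv2.imwrite('pics/t3.png',cv2.resize(c['pixels'][130:220,200:310],None,fx=7,fy=6.5))"
```

```text
time: 28.33
tool_pos: [0.4223, 0.0252, 0.0781]
tcp_rot: [0.001, 0.026, 1.0, -0.0]
wrist_force: [-0.1, 0.1, -0.0]
grip_width: 0.003
grip_force: 0.0
time: 29.17
tool_pos: [0.4842, 0.022, 0.064]
tcp_rot: [-0.0, 0.026, 1.0, 0.0]
wrist_force: [-1.0, 0.6, -0.6]
grip_width: -0.003
grip_force: 0.1
at [0.4842 0.022  0.064 ] turn to yaw -3: 0.0
[0.492 0.022 0.062] shift [-0.007  0.001  0.002]
top 0.76 [0.503 0.191] [0.043 0.089] 89.6 z 0.072
top 0.58 [0.482 0.11 ] [0.045 0.114] 89.8 z 0.072
scene 0.8 [0.536 0.018] [0.045 0.084] 86.6 z 0.059
scene 0.72 [0.475 0.296] [0.026 0.024] 11.4 z 0.163
scene 0.5 [0.483 0.102] [0.069 0.047] 1.7 z 0.071
```

View pics/t3.png

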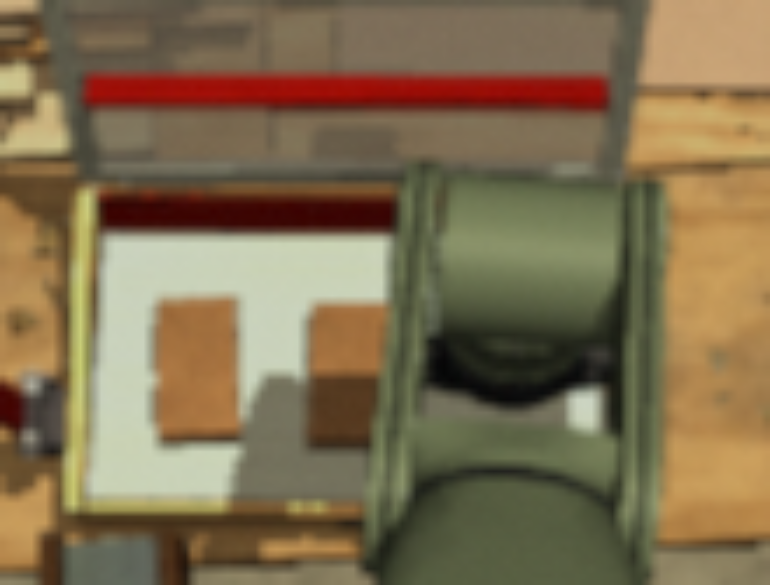

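The arm hides the pushed blank from the top; the force shows light sliding contact. Continue in small steps.

```bash
python3 -m crank '-.001 0 0 0;-.002 0 .0005 0;-.003 0 .0007 0;-.004 0 .001 0;-.005 0 .001 0;-.006 0 .0012 0;-.006 0 .0012 0;-.006 0 .0012 0;-.006 0 .0012 0;-.006 0 .0012 0'
python3 -m crank '-.001 0 0 0;-.002 0 .0005 0;-.002 0 .0005 0;-.002 0 .0005 0;-.002 0 .0005 0;-.002 0 .0005 0;-.002 0 .0005 0;-.002 0 .0005 0;-.002 0 .0005 0;-.002 0 .0005 0'
python3 -m crank '-.001 0 0 0;-.002 0 .0005 0;-.002 0 .0005 0;-.002 0 .0005 0;-.002 0 .0005 0;-.002 0 .0005 0;-.002 0 .0005 0;-.002 0 .0005 0;-.002 0 .0005 0;-.002 0 .0005 0'
python3 -c "
from h import *
ctrl;blanks()"
```

```text
time: 30.25
tool_pos: [0.4896, 0.0217, 0.0631]
tcp_rot: [0.0, 0.026, 1.0, -0.0]
wrist_force: [-0.1, -0.2, -0.1]
grip_width: -0.001
grip_force: 0.0
time: 31.08
tool_pos: [0.4916, 0.0216, 0.0626]
tcp_rot: [0.0, 0.026, 1.0, -0.0]
wrist_force: [-0.7, -0.1, 0.7]
grip_width: -0.001
grip_force: 0.0
time: 31.92
tool_pos: [0.4919, 0.0217, 0.062]
tcp_rot: [-0.002, 0.026, 1.0, 0.0]
wrist_force: [-5.6, -0.3, 4.9]
grip_width: -0.002
grip_force: 3.1
top 0.84 [0.501 0.191] [0.043 0.085] 89.5 z 0.072
top 0.76 [0.494 0.11 ] [0.039 0.085] 84.0 z 0.073
top 0.61 [0.476 0.296] [0.022 0.018] 7.4 z 0.171
scene 0.75 [0.483 0.09 ] [0.085 0.07 ] 81.4 z 0.071
scene 0.5 [0.501 0.188] [0.087 0.05 ] 2.0 z 0.07
scene 0.5 [0.544 0.019] [0.091 0.048] 0.6 z 0.058
```

```bash
python3 -m crank '-.0015 0 0 0;-.0015 0 0 0;-.0015 0 0 0;-.0015 0 0 0;.01 0 0 0;.02 0 -.03 0;.03 0 -.06 0;.06 .03 -.06 0;.072 .06 -.06 0;.072 .085 -.06 0'
python3 -m crank '0 0 .01 0;0 0 .03 0;0 0 .045 0;0 0 .045 0;0 0 .045 0;0 0 .045 0;0 0 .045 0;0 0 .045 0;0 0 .045 0;0 0 .045 0'
python3 -c "
from h import *
shift(tray(-.172,0,.008),tray(-.104,0,.008))"
```

```text
time: 32.95
tool_pos: [0.4237, 0.1113, 0.1223]
tcp_rot: [-0.0, 0.027, 1.0, 0.0]
wrist_force: [0.5, 0.6, -1.1]
grip_width: 0.002
grip_force: 0.0
time: 33.78
tool_pos: [0.4266, 0.1101, 0.0777]
tcp_rot: [0.001, 0.026, 1.0, 0.0]
wrist_force: [-1.0, -0.8, -0.2]
grip_width: -0.003
grip_force: 0.0
at [0.4266 0.1101 0.0777] turn to yaw -3: -0.0
[0.427 0.111 0.077] shift [-0.     0.001  0.001]
[0.493 0.107 0.063] shift [-0.067  0.001  0.015]
```

```bash
python3 -m crank '-.007 0 .001 0;-.014 0 .003 0;-.021 0 .0045 0;-.028 0 .006 0;-.035 0 .007 0;-.042 0 .009 0;-.049 0 .0105 0;-.056 0 .012 0;-.062 0 .0135 0;-.066 0 .014 0'
python3 -m crank '-.001 0 0 0;-.002 0 .0005 0;-.002 0 .0005 0;-.002 0 .0005 0;-.002 0 .0005 0;-.002 0 .0005 0;-.002 0 .0005 0;-.002 0 .0005 0;-.002 0 .0005 0;-.002 0 .0005 0'
python3 -m crank '-.001 0 0 0;-.002 0 .0005 0;-.002 0 .0005 0;-.002 0 .0005 0;-.002 0 .0005 0;-.002 0 .0005 0;-.002 0 .0005 0;-.002 0 .0005 0;-.002 0 .0005 0;-.002 0 .0005 0'
```

```text
time: 34.62
tool_pos: [0.4928, 0.1066, 0.0628]
tcp_rot: [0.0, 0.026, 1.0, -0.0]
wrist_force: [0.0, 1.1, 0.1]
grip_width: -0.002
grip_force: 0.1
time: 35.45
tool_pos: [0.494, 0.1066, 0.0626]
tcp_rot: [0.0, 0.026, 1.0, -0.0]
wrist_force: [0.2, -0.3, -0.3]
grip_width: -0.002
grip_force: 0.0
time: 36.28
tool_pos: [0.496, 0.1065, 0.0621]
tcp_rot: [0.0, 0.026, 1.0, -0.0]
wrist_force: [0.5, -0.5, -1.1]
grip_width: 0.0
grip_force: 0.0
```

```bash
python3 -m crank '-.001 0 0 0;-.002 0 .0005 0;-.002 0 .0005 0;-.002 0 .0005 0;-.002 0 .0005 0;-.002 0 .0005 0;-.002 0 .0005 0;-.002 0 .0005 0;-.002 0 .0005 0;-.002 0 .0005 0'
python3 -m crank '-.001 0 0 0;-.0015 0 0 0;-.0015 0 0 0;-.0015 0 0 0;-.0015 0 0 0;-.0015 0 0 0;-.0015 0 0 0;-.0015 0 0 0;-.0015 0 0 0;-.0015 0 0 0'
```

```text
time: 37.12
tool_pos: [0.4962, 0.1065, 0.0616]
tcp_rot: [-0.002, 0.026, 1.0, -0.0]
wrist_force: [-5.6, 0.5, 7.2]
grip_width: -0.002
grip_force: 3.4
time: 37.95
tool_pos: [0.4963, 0.1065, 0.0615]
tcp_rot: [-0.004, 0.026, 1.0, -0.0]
wrist_force: [-9.1, 0.4, 10.1]
grip_width: -0.001
grip_force: 5.6
```

```bash
python3 -m crank '.01 0 0 0;.02 0 -.03 0;.03 0 -.06 0;.06 .03 -.06 0;.075 .06 -.06 0;.075 .085 -.06 0;.075 .085 -.06 0;.075 .085 -.05 0;.075 .085 -.03 0;.075 .085 -.018 0'
python3 -m crank '0 0 0 0;-.007 0 .001 0;-.014 0 .003 0;-.021 0 .0045 0;-.028 0 .006 0;-.035 0 .007 0;-.042 0 .009 0;-.049 0 .0105 0;-.056 0 .012 0;-.062 0 .0135 0'
python3 -m crank '-.002 0 .0005 0;-.004 0 .001 0;-.006 0 .0015 0;-.008 0 .002 0;-.009 0 .002 0;-.009 0 .002 0;-.009 0 .002 0;-.009 0 .002 0;-.009 0 .002 0;-.009 0 .002 0'
```

```text
time: 38.78
tool_pos: [0.4286, 0.1942, 0.0778]
tcp_rot: [-0.0, 0.026, 1.0, -0.0]
wrist_force: [-1.3, -0.3, -0.2]
grip_width: -0.001
grip_force: 0.0
time: 39.62
tool_pos: [0.4922, 0.1921, 0.0669]
tcp_rot: [0.0, 0.026, 1.0, 0.0]
wrist_force: [-3.5, 0.5, 9.1]
grip_width: -0.003
grip_force: 4.3
time: 40.45
tool_pos: [0.5012, 0.1917, 0.065]
tcp_rot: [0.001, 0.026, 1.0, 0.0]
wrist_force: [-1.3, 0.3, 5.5]
grip_width: -0.004
grip_force: 2.5
```

```bash
python3 -m crank '.01 0 0 0;.02 0 -.03 0;.03 0 -.06 0;.06 0 -.08 0;.1 0 -.08 0;.13 -.0 -.08 0;.13 0 -.08 0;.13 0 -.08 0;.13 0 -.08 0;.13 0 -.08 0'
python3 -c "
from h import *
blanks()
c=cam('top');cv2.imwrite('pics/t4.png',cv2.resize(c['pixels'][130:220,200:310],None,fx=6,fy=6))"
```

```text
time: 41.28
tool_pos: [0.3713, 0.1983, 0.1443]
tcp_rot: [0.001, 0.026, 1.0, 0.0]
wrist_force: [0.7, -0.1, -0.7]
grip_width: 0.004
grip_force: 0.0
top 0.81 [0.509 0.185] [0.178 0.049] 3.0 z 0.061
top 0.58 [0.546 0.106] [0.04  0.082] 87.7 z 0.062
top 0.57 [0.542 0.022] [0.044 0.082] 86.8 z 0.062
scene 0.8 [0.542 0.019] [0.049 0.086] 88.7 z 0.059
scene 0.73 [0.548 0.103] [0.051 0.086] 87.9 z 0.058
scene 0.73 [0.551 0.185] [0.052 0.088] 89.2 z 0.058
```

View pics/t4.png

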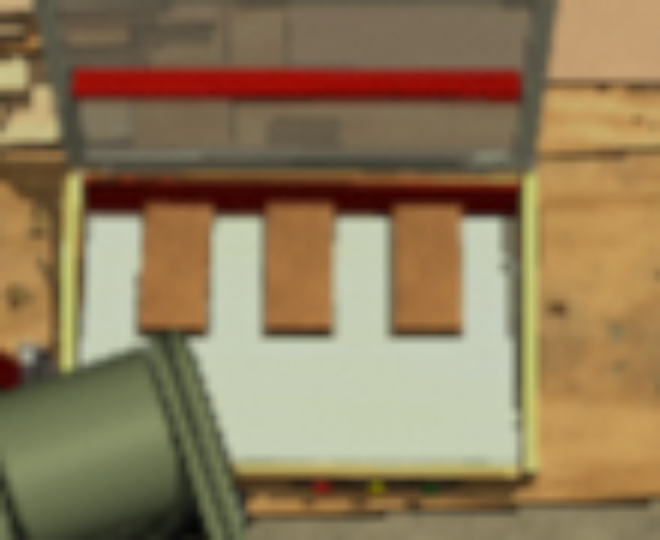

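All three are at the stop in a row (t4 px 175,265 / 298,268 / 427,268). One firm push on the left one to be sure.

```bash
python3 -m crank '-.04 0 0 0;-.08 0 0 0;-.105 0 0 0;-.105 0 .03 0;-.105 0 .06 0;-.105 0 .077 0;-.105 0 .077 0;-.105 0 .077 0;-.105 0 .077 0;-.105 0 .077 0'
python3 -m crank '-.006 0 .001 0;-.012 0 .0025 0;-.018 0 .004 0;-.022 0 .0048 0;-.025 0 .0054 0;-.026 0 .0055 0;-.026 0 .0055 0;-.026 0 .0055 0;-.026 0 .0055 0;-.026 0 .0055 0'
python3 -m crank '-.001 0 0 0;-.002 0 .0005 0;-.002 0 .0005 0;-.002 0 .0005 0;-.002 0 .0005 0;-.002 0 .0005 0;-.002 0 .0005 0;-.002 0 .0005 0;-.002 0 .0005 0;-.002 0 .0005 0'
```

```text
time: 42.37
tool_pos: [0.4767, 0.1931, 0.0689]
tcp_rot: [0.002, 0.026, 1.0, 0.0]
wrist_force: [0.3, -0.1, 0.5]
grip_width: -0.002
grip_force: 0.0
time: 43.2
tool_pos: [0.5004, 0.1914, 0.0615]
tcp_rot: [-0.0, 0.026, 1.0, -0.0]
wrist_force: [-4.1, -0.8, 4.1]
grip_width: 0.004
grip_force: 2.1
time: 44.03
tool_pos: [0.5005, 0.1914, 0.0614]
tcp_rot: [-0.003, 0.026, 1.0, -0.0]
wrist_force: [-9.6, 0.5, 11.3]
grip_width: -0.005
grip_force: 5.9
```

```bash
python3 -m crank '.01 0 0 0;.02 0 -.02 0;.03 0 -.06 0;.03 0 -.1 0;.03 0 -.14 0;.03 0 -.18 0;.03 0 -.22 0;.03 0 -.26 0;.03 0 -.3 0;.03 0 -.3 0'
python3 -m crank '-.04 -.01 0 0;-.08 -.02 0 0;-.12 -.03 0 0;-.16 -.04 0 0;-.2 -.05 0 0;-.24 -.054 0 0;-.263 -.054 0 0;-.263 -.054 0 0;-.263 -.054 0 0;-.263 -.054 0 0'
python3 -c "
from h import *
shift([.72,.125,.25])
c=cam('scene');cv2.imwrite('pics/s5.png',cv2.resize(c['pixels'][40:260,150:400],None,fx=3,fy=2.7))
m=ctrl.masks_of('guard_lid','scene')[0]['pixels'];p=mpts(c,m);a=p[p[:,2]>.265];print(a.mean(0),len(a),np.percentile(p[:,2],99))"
```

```text
time: 44.87
tool_pos: [0.4774, 0.1937, 0.3715]
tcp_rot: [0.01, 0.026, 1.0, 0.002]
wrist_force: [1.1, -0.4, 1.2]
grip_width: 0.001
grip_force: 0.0
time: 45.7
tool_pos: [0.7326, 0.1253, 0.3603]
tcp_rot: [-0.0, 0.026, 1.0, -0.0]
wrist_force: [-0.1, -0.3, 0.5]
grip_width: 0.002
grip_force: 0.0
at [0.7326 0.1253 0.3603] turn to yaw -3: 0.0
[0.72  0.125 0.25 ] shift [ 0.012 -0.001  0.11 ]
[0.66086552 0.08622033 0.2719721 ] 278 0.27654209335866686
```

View pics/s5.png

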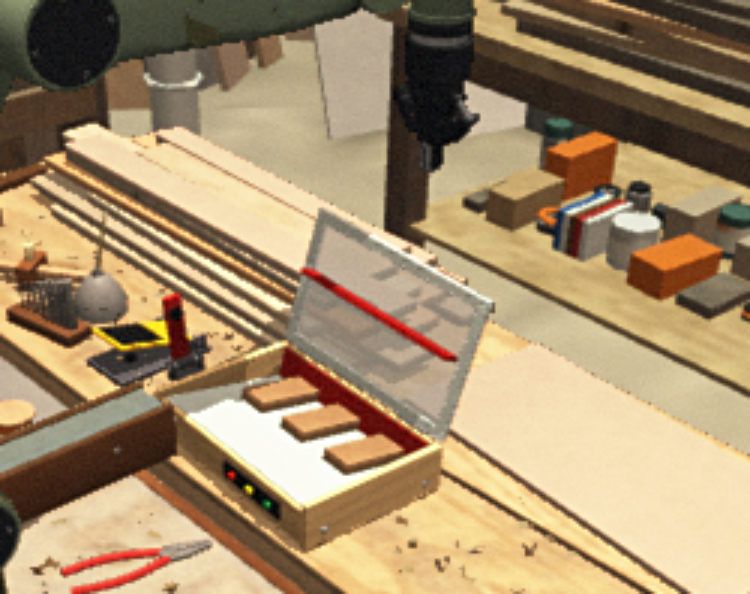

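Blanks are in place, tool behind and above the lid. Going down behind it and pulling it over.

```bash
python3 -m crank '.012 0 .03 0;.012 0 .07 0;.012 0 .1 0;.012 0 .11 0;.012 0 .11 0;.012 0 .11 0;.02 0 .11 0;.032 0 .11 0;.042 0 .11 0;.05 0 .11 0'
python3 -m crank '.006 0 0 0;.012 0 0 0;.018 0 0 0;.024 0 -.001 0;.03 0 -.002 0;.036 0 -.003 0;.042 0 -.003 0;.048 0 -.003 0;.052 0 -.003 0;.052 0 -.003 0'
python3 -c "
from h import *
shift([.5686,.133,.243])
c=cam('scene')
m=ctrl.masks_of('guard_lid','scene')[0]['pixels'];p=mpts(c,m);a=p[p[:,2]>.265];print(a.mean(0),len(a),np.percentile(p[:,2],99))"
```

```text
time: 46.63
tool_pos: [0.6842, 0.1281, 0.2558]
tcp_rot: [0.004, 0.026, 1.0, 0.0]
wrist_force: [0.5, -0.7, -0.4]
grip_width: -0.002
grip_force: 0.0
time: 47.47
tool_pos: [0.6295, 0.1306, 0.2536]
tcp_rot: [-0.001, 0.026, 1.0, -0.0]
wrist_force: [-0.4, 0.5, -0.4]
grip_width: -0.002
grip_force: 0.0
at [0.6295 0.1306 0.2536] turn to yaw -3: 0.0
[0.569 0.133 0.243] shift [ 0.061 -0.001  0.011]
[0.61237254 0.08553509 0.27608741] 388 0.2838775491048708
```

```bash
python3 -m crank '.01 0 .001 0;.021 0 .002 0;.031 0 .004 0;.041 0 .006 0;.052 0 .008 0;.062 0 .011 0;.072 0 .016 0;.082 0 .021 0;.091 0 .026 0;.1 0 .031 0'
python3 -m crank '.007 0 .004 0;.014 0 .010 0;.021 0 .017 0;.028 0 .024 0;.035 0 .031 0;.042 0 .039 0;.047 0 .047 0;.052 0 .056 0;.057 0 .065 0;.061 0 .074 0'
python3 -m crank '.003 0 .008 0;.006 0 .017 0;.008 0 .025 0;.01 0 .033 0;.011 0 .04 0;.012 0 .046 0;.012 0 .051 0;.012 0 .053 0;.012 0 .053 0;.012 0 .053 0'
python3 -c "
from h import *
c=cam('scene');cv2.imwrite('pics/s6.png',cv2.resize(c['pixels'][80:260,150:370],None,fx=3.4,fy=3.2))
for n in('scene','top'):
  if n=='top': c=cam(n)
  m=ctrl.masks_of('guard_lid',n)[0]['pixels'];p=mpts(c,m);print(np.percentile(p[:,2],[5,25,50,75,95]),len(p))"
```

```text
time: 48.4
tool_pos: [0.5309, 0.1357, 0.2229]
tcp_rot: [0.0, 0.026, 1.0, -0.0]
wrist_force: [2.4, -0.1, -0.4]
grip_width: -0.003
grip_force: 0.8
time: 49.23
tool_pos: [0.4692, 0.1389, 0.148]
tcp_rot: [-0.0, 0.026, 1.0, -0.0]
wrist_force: [-0.8, 0.3, 0.9]
grip_width: 0.002
grip_force: 0.5
time: 50.07
tool_pos: [0.4585, 0.1395, 0.0961]
tcp_rot: [0.0, 0.026, 1.0, -0.0]
wrist_force: [0.1, -0.2, -0.1]
grip_width: -0.001
grip_force: 0.0
[0.08560562 0.08887364 0.09166212 0.09480193 0.10062432] 2582
[0.08623627 0.09036152 0.09384829 0.0972565  0.10323938] 2386
```

View pics/s6.png

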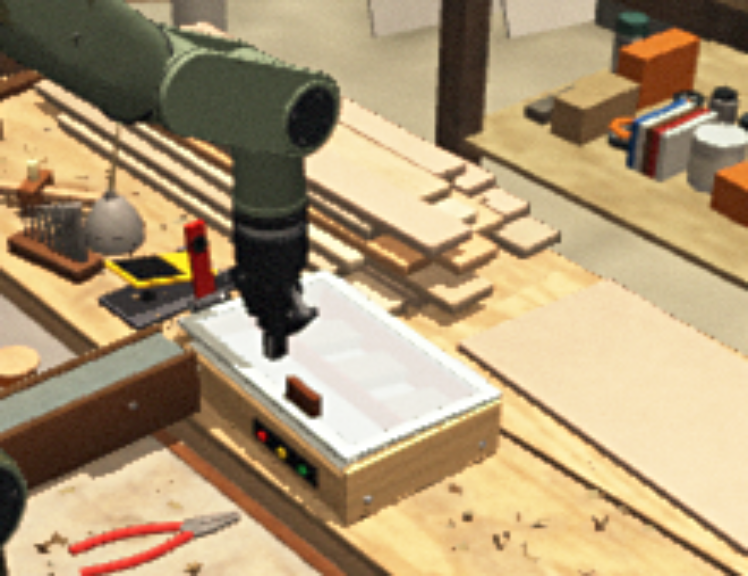

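The lid is nearly shut, over the blanks (s6, free edge around 270,390). Press the last millimetres.

```bash
python3 -m crank '0 0 .002 0;0 0 .004 0;0 0 .006 0;0 0 .008 0;0 0 .008 0;0 0 .008 0;0 0 .008 0;0 0 .008 0;0 0 .008 0;0 0 .008 0'
python3 -m crank '0 0 .001 0;0 0 .002 0;0 0 .003 0;0 0 .003 0;0 0 .003 0;0 0 .003 0;0 0 .003 0;0 0 .003 0;0 0 .003 0;0 0 .003 0'
```

```text
time: 51.1
tool_pos: [0.4581, 0.1395, 0.0881]
tcp_rot: [-0.0, 0.026, 1.0, -0.0]
wrist_force: [-0.4, -0.4, -0.6]
grip_width: 0.003
grip_force: 0.0
time: 51.93
tool_pos: [0.4583, 0.1396, 0.086]
tcp_rot: [0.0, 0.026, 1.0, -0.0]
wrist_force: [-3.2, 0.4, 6.6]
grip_width: 0.001
grip_force: 3.4
```

```bash
python3 -m crank '0 0 .001 0;0 0 .002 0;0 0 .002 0;0 0 .002 0;0 0 .002 0;0 0 -.03 0;0 0 -.07 0;0 0 -.11 0;0 0 -.15 0;0 0 -.17 0'
python3 -m crank '-.005 .04 0 0;-.005 .08 0 0;-.005 .12 0 0;-.005 .16 0 0;-.005 .2 0 0;-.005 .215 0 0;-.005 .215 0 0;-.005 .215 0 0;-.005 .215 0 0;-.005 .215 0 0'
python3 -c "
from h import *
for n in('scene','top'):
  c=cam(n)
  m=ctrl.masks_of('guard_lid',n)[0]['pixels'];p=mpts(c,m);print(np.percentile(p[:,2],[5,25,50,75,95]),len(p),'slope',np.linalg.lstsq(np.c_[p[:,:2],np.ones(len(p))],p[:,2],rcond=None)[0])
  for r in ctrl.masks_of('clamp_arm',n)[:1]:
    p=mpts(c,r['pixels']);print(r['confidence'],np.percentile(p,[3,50,97],axis=0))
    a=p[p[:,2]>.16];print(a.mean(0) if len(a) else 0)
shift([.474,.35,.165])"
```

```text
time: 52.77
tool_pos: [0.4605, 0.1399, 0.2607]
tcp_rot: [0.004, 0.026, 1.0, 0.001]
wrist_force: [0.9, -0.1, -0.0]
grip_width: 0.002
grip_force: 0.0
time: 53.6
tool_pos: [0.4745, 0.3524, 0.255]
tcp_rot: [-0.0, 0.027, 1.0, -0.0]
wrist_force: [-0.1, -0.7, -0.2]
grip_width: -0.002
grip_force: 0.0
[0.08141908 0.08438518 0.08607168 0.08778178 0.09070691] 3074 slope [-0.03435495 -0.01560584  0.10461245]
0.56 [[0.46357441 0.27317546 0.00557414]
 [0.47559116 0.29036354 0.12974181]
 [0.58876043 0.44482465 0.18128702]]
[0.47413425 0.29486798 0.17362637]
[0.08258035 0.08579753 0.08791737 0.09003486 0.09336665] 3958 slope [-0.00898385 -0.0099405   0.09358864]
0.67 [[0.46533452 0.27851538 0.00525812]
 [0.47588062 0.29203814 0.14335615]
 [0.50256765 0.31352907 0.19042917]]
[0.47606224 0.29777376 0.17950531]
at [0.4746 0.3533 0.2553] turn to yaw -3: -0.1
[0.474 0.35  0.165] shift [ 0.    -0.003  0.09 ]
```

```bash
python3 -m crank '0 0 .03 0;0 0 .06 0;0 0 .08 0;0 0 .09 0;0 0 .09 0;0 0 .09 0;0 -.01 .09 0;0 -.02 .088 0;0 -.027 .085 0;0 -.034 .084 0'
python3 -m crank '0 -.007 0 0;0 -.014 -.001 0;0 -.021 -.001 0;0 -.028 0 0;0 -.035 0 0;0 -.042 .001 0;0 -.05 .002 0;0 -.056 .005 0;0 -.063 .008 0;0 -.07 .012 0'
python3 -m crank '0 -.006 .004 0;0 -.012 .009 0;0 -.018 .015 0;0 -.022 .021 0;0 -.026 .027 0;0 -.029 .033 0;0 -.032 .039 0;0 -.034 .045 0;0 -.036 .051 0;0 -.037 .056 0'
python3 -c "
from h import *
shift()
c=cam('scene');cv2.imwrite('pics/s7.png',cv2.resize(c['pixels'][100:240,160:330],None,fx=4.4,fy=4.2))"
```

```text
time: 54.73
tool_pos: [0.4735, 0.3193, 0.173]
tcp_rot: [0.001, 0.026, 1.0, 0.001]
wrist_force: [-0.1, 2.4, 1.1]
grip_width: 0.001
grip_force: 1.1
time: 55.57
tool_pos: [0.4689, 0.2493, 0.1589]
tcp_rot: [-0.0, 0.026, 1.0, -0.0]
wrist_force: [0.8, 1.5, 2.9]
grip_width: 0.003
grip_force: 1.0
time: 56.4
tool_pos: [0.4668, 0.2128, 0.1022]
tcp_rot: [-0.0, 0.026, 1.0, -0.0]
wrist_force: [1.3, -1.2, 1.6]
grip_width: -0.0
grip_force: 1.0
at [0.4668 0.2128 0.1022] turn to yaw -3: 0.0
```

View pics/s7.png

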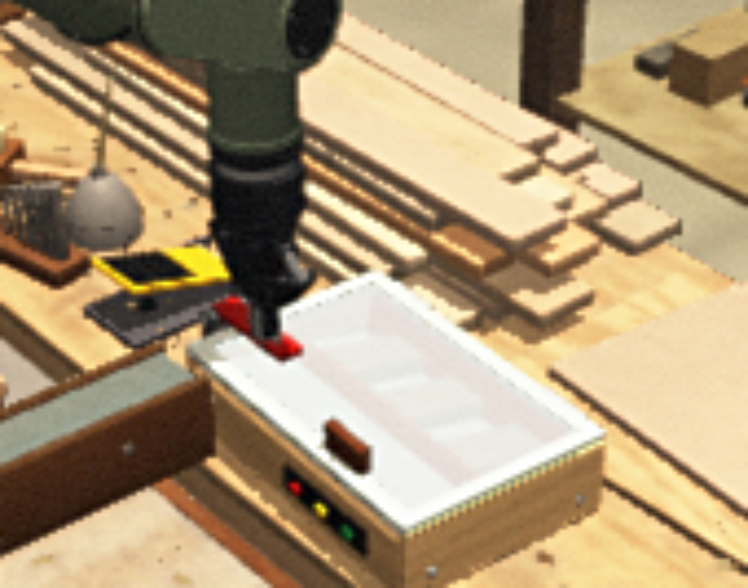

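The clamp arm is nearly down with the finger on it (s7 px 270,335). Press to the end.

```bash
python3 -m crank '0 0 .002 0;0 0 .004 0;0 0 .006 0;0 0 .008 0;0 0 .009 0;0 0 .009 0;0 0 .009 0;0 0 .009 0;0 0 .009 0;0 0 .009 0'
python3 -m crank '0 0 .001 0;0 0 .002 0;0 0 .002 0;0 0 .002 0;0 0 .002 0;0 0 .002 0;0 0 .002 0;0 0 .002 0;0 0 .002 0;0 0 .002 0'
```

```text
time: 57.28
tool_pos: [0.4668, 0.2132, 0.0989]
tcp_rot: [-0.0, 0.026, 1.0, -0.001]
wrist_force: [-13.5, -5.9, 31.2]
grip_width: 0.001
grip_force: 15.6
time: 58.12
tool_pos: [0.4669, 0.2132, 0.0987]
tcp_rot: [-0.001, 0.025, 1.0, -0.001]
wrist_force: [-18.1, -8.0, 42.0]
grip_width: -0.001
grip_force: 21.0
```

```bash
python3 -m crank '0 0 -.03 0;0 0 -.07 0;0 0 -.11 0;0 .04 -.12 0;0 .08 -.12 0;0 .12 -.12 0;0 .16 -.12 0;0 .2 -.12 0;0 .21 -.12 0;0 .21 -.12 0'
python3 -c "
from h import *
for n in('scene','top'):
  c=cam(n)
  hsv=cv2.cvtColor(c['pixels'],cv2.COLOR_BGR2HSV)
  red=((hsv[...,0]<8)|(hsv[...,0]>172))&(hsv[...,1]>130)
  q=mpts(c,red);q=q[(q[:,0]>.44)&(q[:,0]<.5)&(q[:,1]>.15)&(q[:,1]<.32)&(q[:,2]>.08)]
  print(n,len(q),np.percentile(q,[3,50,97],axis=0).round(3),'dz/dy',np.polyfit(q[:,1],q[:,2],1).round(3))
  m=ctrl.masks_of('guard_lid',n)[0]['pixels'];p=mpts(c,m);print('lid',np.percentile(p[:,2],[5,50,95]).round(3))
  k=(hsv[...,2]<70);q=mpts(c,k);q=q[(q[:,0]>.44)&(q[:,0]<.56)&(q[:,1]>.39)&(q[:,1]<.46)&(q[:,2]>.035)&(q[:,2]<.075)];print('pad',len(q),np.median(q,0).round(3),np.percentile(q,[5,95],axis=0).round(3))
  if n=='scene': cv2.imwrite('pics/s8.png',cv2.resize(c['pixels'][100:240,160:330],None,fx=4.4,fy=4.2))
shift([.482,.425,.08])"
```

```text
time: 58.95
tool_pos: [0.477, 0.4261, 0.2113]
tcp_rot: [-0.0, 0.024, 1.0, 0.0]
wrist_force: [-1.0, -0.3, -0.1]
grip_width: -0.003
grip_force: 0.0
scene 117 [[0.459 0.182 0.093]
 [0.47  0.234 0.098]
 [0.485 0.281 0.104]] dz/dy [0.01  0.096]
lid [0.081 0.086 0.091]
pad 79 [0.489 0.426 0.057] [[0.463 0.402 0.048]
 [0.516 0.448 0.065]]
top 130 [[0.462 0.184 0.09 ]
 [0.471 0.242 0.101]
 [0.484 0.281 0.106]] dz/dy [-0.003  0.101]
lid [0.082 0.088 0.094]
pad 37 [0.508 0.407 0.053] [[0.487 0.401 0.049]
 [0.521 0.419 0.062]]
at [0.4779 0.4215 0.2117] turn to yaw -3: -0.1
[0.482 0.425 0.08 ] shift [-0.004  0.004  0.132]
```

View pics/s8.png

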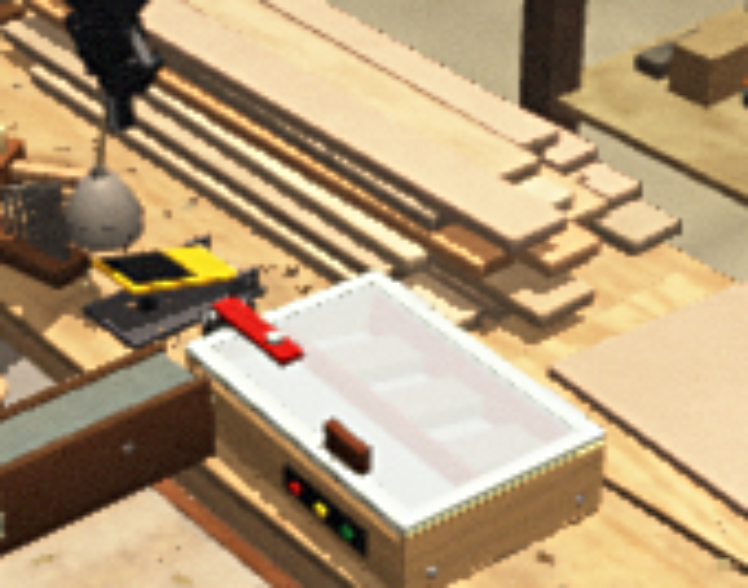

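Clamp level over the shut lid (s8 px 255,330). Now the treadle pad (s8 px 155,265).

```bash
python3 -m crank '-.003 .004 .03 0;-.003 .004 .07 0;-.003 .004 .11 0;-.003 .004 .132 0;-.003 .004 .14 0;-.003 .004 .148 0;-.003 .004 .156 0;-.003 .004 .164 0;-.003 .004 .17 0;-.003 .004 .173 0'
python3 -m crank '0 0 .001 0;0 0 .002 0;0 0 .003 0;0 0 .004 0;0 0 .004 0;0 0 .004 0;0 0 .004 0;0 0 .004 0;0 0 .004 0;0 0 .004 0'
```

```text
time: 59.98
tool_pos: [0.4819, 0.4275, 0.0416]
tcp_rot: [0.001, 0.026, 1.0, 0.001]
wrist_force: [-4.3, -2.2, 8.0]
grip_width: 0.001
grip_force: 3.5
time: 60.82
tool_pos: [0.4818, 0.4276, 0.0386]
tcp_rot: [0.001, 0.026, 1.0, 0.001]
wrist_force: [-4.9, -2.1, 8.3]
grip_width: -0.0
grip_force: 3.6
```

```bash
python3 -m crank '0 0 .001 0;0 0 .002 0;0 0 .003 0;0 0 .004 0;0 0 .004 0;0 0 .004 0;0 0 .004 0;0 0 .004 0;0 0 .004 0;0 0 .004 0'
python3 -m crank '0 0 .001 0;0 0 .002 0;0 0 .003 0;0 0 .003 0;0 0 .003 0;0 0 .003 0;0 0 .003 0;0 0 .003 0;0 0 .003 0;0 0 .003 0'
```

```text
time: 61.65
tool_pos: [0.4818, 0.4278, 0.0361]
tcp_rot: [0.001, 0.026, 1.0, 0.001]
wrist_force: [-6.9, -3.9, 14.5]
grip_width: 0.0
grip_force: 7.2
time: 62.48
tool_pos: [0.4818, 0.4279, 0.0357]
tcp_rot: [0.001, 0.026, 1.0, 0.001]
wrist_force: [-12.4, -7.8, 26.8]
grip_width: 0.001
grip_force: 13.2
```

At the stop (force climbs, z no longer sinks). Release, clear off and check.

```bash
python3 -m crank '0 0 0 0;0 0 0 0;0 0 0 0;0 0 -.02 0;0 0 -.05 0;0 0 -.09 0;0 0 -.13 0;0 0 -.17 0;0 0 -.2 0;0 0 -.2 0'
python3 -m crank '.04 0 0 0;.08 0 0 0;.1 0 0 0;.1 0 0 0;.1 0 0 0;.1 0 0 0;.1 0 0 0;.1 0 0 0;.1 0 0 0;.1 0 0 0'
python3 -c "
from h import *
c=cam('scene');cv2.imwrite('pics/s9.png',cv2.resize(c['pixels'][90:250,130:330],None,fx=3.9,fy=3.7))
hsv=cv2.cvtColor(c['pixels'],cv2.COLOR_BGR2HSV)
k=(hsv[...,2]<70);q=mpts(c,k);q=q[(q[:,0]>.44)&(q[:,0]<.56)&(q[:,1]>.39)&(q[:,1]<.46)&(q[:,2]>.025)&(q[:,2]<.075)];print('pad',len(q),np.median(q,0).round(3))
for n in ('drill_bits','oil_can'):
  r=ctrl.masks_of(n,'scene')[0];print(n,np.median(mpts(c,r['pixels']),0).round(3))"
```

```text
time: 63.32
tool_pos: [0.4864, 0.4301, 0.2409]
tcp_rot: [0.009, 0.026, 1.0, 0.006]
wrist_force: [1.4, 0.1, 1.3]
grip_width: 0.001
grip_force: 0.0
time: 64.15
tool_pos: [0.382, 0.4317, 0.2278]
tcp_rot: [-0.0, 0.027, 1.0, -0.0]
wrist_force: [-1.2, 0.2, 0.4]
grip_width: -0.004
grip_force: 0.0
pad 79 [0.489 0.423 0.056]
drill_bits [0.455 0.562 0.024]
oil_can [0.53  0.56  0.038]
```

View pics/s9.png

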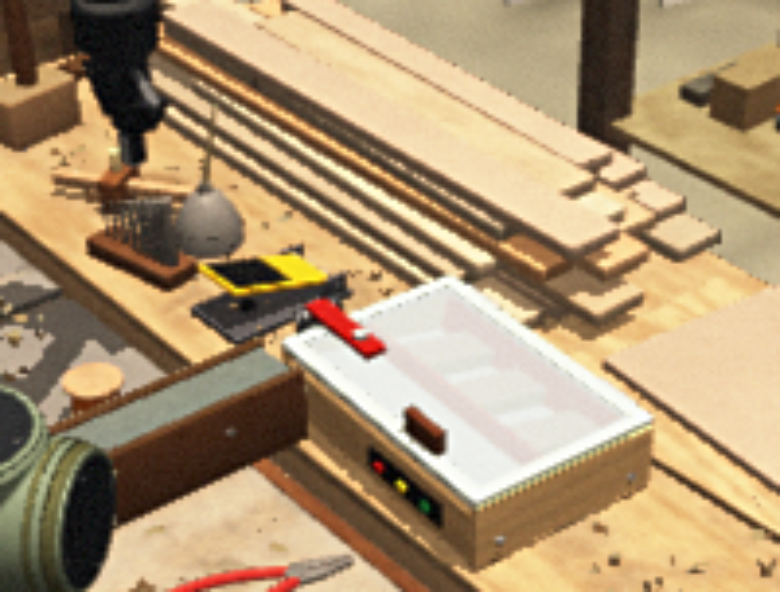

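Lid shut, clamp down (px 345,328), treadle back up (px 265,273), bystanders unmoved.

```bash
python3 -c "
from rig import ctrl
print(ctrl.hand_in())"
```

```text
the job is handed in; nothing more can be done
None
```

I laid all three blanks on the table in the tray and pushed them against the back stop, shut the lid, swung the clamp down, pressed the treadle to its stop and let it spring back, then handed the job in; no verdict came back.

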